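# Crank the taping drive home

## Task

Pick up the loose two-clawed crank and set it fully down in the drive cup, the one with a bar across it, so that its claws straddle the bar. Then turn the drive clockwise (seen from above) until its pointer comes up to the stop block, and leave the crank standing in the cup. Leave the handwheel where it lies.

Things in the scene. Friction and masses are not known exactly. Their poses are not given: they have to be found in the camera images.
- crank: Loose dark steel crank, 0.55 kg, standing on two claws (each 10 x 30 mm, 30 tall, at x -20 and +20). Origin: on its axis at the claws' lower ends; z up, x to the handle. Above: 64 mm disc and 20 mm wide arm (z 30-42); bright grip block on the axis, 34 (x) by 24 (y), z 42-78: grip across y; black upright handle, 22 mm, at x 88, z up to 92; counterweight, 40 mm, at x -60, z up to 52. Balanced.
- drive_seat (a point): Centre of the drive cup's inner floor, 54 mm above the table; turns with the cup, z up. Cup 80 mm inside, 88 outside, rim 22 mm above this point, on a 136 mm square housing. A bar 10 mm thick, 14 high, crosses the floor along y. Seated, crank's origin is here, its x along this x (either way round), to 10 mm and 30 deg. The other housing's cup has no bar, only a round stub: not that one.
- drive (a joint): Turn of the drive cup, rad, growing clockwise seen from above. Starts at 0 to 0.12, stop at 0.85, where the pointer (small tab outside the cup, in line with the bar) meets the dark stop block on the housing. From a square seating the crank turns about 30 deg freely before its claws take the bar along. Friction 0.12 N m; stays where left.
- handwheel: Loose black handwheel, 104 mm across, three spokes and a small upright knob on its rim (52 mm high), flat on the table; not for this drive. Origin: centre of its underside.

How it is judged:
On the way:
1. the crank is seated in the drive cup over the bar, before the drive has been turned far (z of crank in the frame of drive_seat between -0.007 and 0.007 m and horizontal distance between crank and drive_seat below 0.016 m and angle between crank's own z axis and vertical below 0.14 rad and value of joint drive below 0.4 rad), for 0.1 s.
At the end, for the whole second after the job is handed in: The crank stands at rest in the drive cup, its claws down on the cup floor within 7 mm, within 16 mm of the axis and 8 degrees of upright, and the drive is turned to 0.65 rad or more (within 11 degrees of its stop) (z of crank in the frame of drive_seat between -0.007 and 0.007 m and horizontal distance between crank and drive_seat below 0.016 m and angle between crank's own z axis and vertical below 0.14 rad and value of joint drive above 0.65 rad and linear speed of crank below 0.02 m/s); the robot touches nothing.
It fails at once if the handwheel is shifted by more than 40 mm (distance of handwheel from where it was at the start of the episode above 0.04 m).
It also fails if it takes over 42 s, if anything falls off the work surface, if the arm or the gripper's body presses on something with over 40 N, if the wrist force passes 120 N, or if a joint passes its speed limit or range.

## Robot

A 7-joint arm with a two-finger parallel gripper is mounted at the origin on the work surface. World frame = base frame: x ahead of the robot, y to its left, z up, the work surface at z = 0. Lengths are in m, angles in rad, forces in N, time in s.
With the tool pointing down it reaches from about 0.425 to 1.025 m from the base axis. Payload 3.6 kg.
Tool frame: the origin (TCP) lies on the mounting face of the last link; the fingertips stand 173 mm ahead of it and the grasp point (between the pads) lies 155 mm ahead of it; z points along the fingers, y is the line along which they close (so a half turn about z gives the same grasp; the last joint's range is limited). The gripper opens to 85 mm and grips with 20 to 120 N. Pads are 22 mm wide; open, the fingers measure 114 mm over their backs; the gripper's body (76 mm by 85 mm) begins 54 mm behind the grasp point. The pads swing forward as they close: fully open they stand 13 mm farther back than shut.
Start: joints at [1.153, 0.591, 0.048, 1.609, -0.033, 0.943, -0.034], TCP at [0.231, -0.687, 0.405] pointing down, gripper open.
Joint ranges: [-2.69, 2.69], [-0.47, 2.24], [-1.27, 1.36], [0.19, 2.51], [-1.53, 4.68], [0.08, 2.07], [-3.09, 3.09]. Speed limits (rad/s): [2.57, 2.57, 3.14, 3.14, 3.14, 3.14, 3.14].

## Interface

Orientations are given as [roll, pitch, yaw] about the fixed x, y, z axes, in that order (R = Rz(yaw) Ry(pitch) Rx(roll)).
In Python, from cell import bot, eyes, finder gives the robot as it stands. The module is installed in compiled form; this text tells all that it offers.
- The arm moves only by the tool send_rows, never from a script. Its argument "plan" is a list that holds one entry, the list of rows, each a list of 7 numbers: the turn, a rotation vector about the tool's x, y, z in rad, then the shift along the tool's x, y, z in cm, then the closure, from 0 (fully open) to 1 (shut). A call has 1 to 12 rows; each row shifts and turns the commanded pose from where the row before left it, along the tool's axes as they then stand; what a row does not reach is not made up. A row lasts 1/10 s, in which the tool goes at most 50 mm and 8.59 degrees, less where a joint would pass 70% of its speed; a pose out of reach is approached as far as the arm can. A call with a gripper value outside its range is refused whole. The fingers move at their own pace and stop on an object; the grip force is fixed at half the most. Time passes only in rows, so rows that do not move let the fingers close. It gives the time, the measured TCP pose, the force, the opening and the grip force at its end, in the units of the state.
- bot.sense(): the state, without advancing time (a new reading comes with each control period).
- eyes.snapshot(name): name is "scene" or "top" or "wrist"; returns a dict with "img" (420x560x3 uint8, blue, green, red), "depth" (420x560 float32, m along the optical axis (not along the pixel's ray), 0 where there is no reading), "fovy" (degrees; the focal length in pixels is half the picture's height over the tangent of half this angle, whatever the lens; pixels are square), "cx", "cy" (the principal point, pixels), "origin" and "rotation" of the camera in the world; the wrist camera has in their place "T_tool_cam" (4x4, takes a point from camera to tool coordinates, whose origin is the TCP and whose axes are the flange's). Camera axes: x right, y up, looking along -z (the intrinsics and any distortion apply to the point x, -y, -z); pixel columns grow to the right and rows downward; lengths in m; the calibration is good to about 2 mm. The wrist camera is an equidistant fisheye: a pixel r from the principal point sees the ray r / f radians off the axis. A picture is of the moment at which its call begins: read the wrist's pose just before it.
- bot.close_job(): hands the job in; it is judged then, once.
Trained networks look in a picture, given as the dict that the camera call returned (one of the last four; its "shot" number tells which), for a name from the list of things; names that differ only in an ending like _2 or _b are one class to them, and where a whole thing is asked for, a point or a joint stands for the part that bears it (a point fixed in the world has none). Each returns a list of dicts, best first, with "p" (0 to 1); they miss things now and then, are a little off and sometimes report something else, mostly with a low value. They report only what shows in the picture. A call takes as long as a camera call.
- finder.recognise(picture, target): "position" ([row, column] in pixels, amid what is visible of it).
- finder.trace(picture, target): "region" (420x560 bool, what is visible of it) and "position" ([row, column] in pixels, amid what is visible of it).
The state is a dict: "t": time; "joint_positions": joint angles; "dq": joint speeds; "effort": joint torques, N m; "tool_pos": TCP position; "tool_rot": TCP orientation; "wrist_force": force on the tool from outside, world axes, zero at the start; "moment": the same for the moment, N m; "width": opening from 0.0 (shut) to 1.0 (fully open); "finger_force": force on a finger pad.
Only numpy, scipy, OpenCV 4.12 (cv2) and the standard library are available. Lean on these libraries where they do the work, as an engineer would, in place of code of your own. Each camera call takes 0.05 s, during which the arm holds its last target. There are 200 camera calls.

## Working session

There is one attempt and no reset: what is moved stays moved. The work goes in short steps, Python scripts to look and compute and a tool call to move; the robot and the scene stay as the last step left them, time stands still between calls to the robot, and variables do not carry over. Pictures are saved under pics/ and viewed, at most 10 in all, crops included, and the job is handed in when it is done.

Besides the shell and the picture viewer there is one more tool, called after "Call:" as name(argument=value, ...) on one line, values as JSON. send_rows: Moves the arm, as the interface text tells. Its arguments: {"type":"object","properties":{"plan":{"type":"array","items":{"type":"array","items":{"type":"array","items":{"type":"number"}}}}},"required":["plan"]}

```bash
mkdir -p pics; cat > h.py <<'E'
import numpy as np, cv2
from scipy.spatial.transform import Rotation as R
from cell import bot, eyes, finder
def cloud(s):
    """world points HxWx3 for scene/top"""
    h,w=s['depth'].shape; f=h/2/np.tan(np.radians(s['fovy'])/2)
    c,r=np.meshgrid(np.arange(w),np.arange(h)); d=s['depth']
    p=np.dstack([(c-s['cx'])/f*d,-(r-s['cy'])/f*d,-d])
    return p@np.array(s['rotation']).T+np.array(s['origin'])
def wcloud(s,st):
    h,w=s['depth'].shape; f=h/2/np.tan(np.radians(s['fovy'])/2)
    c,r=np.meshgrid(np.arange(w),np.arange(h)); d=s['depth']
    x=c-s['cx'];y=r-s['cy'];rr=np.hypot(x,y)+1e-9;th=rr/f
    t=np.tan(np.minimum(th,1.45))
    p=np.dstack([x/rr*t*d,-y/rr*t*d,-d])
    T=np.array(s['T_tool_cam']);p=p@T[:3,:3].T+T[:3,3]
    return p@R.from_euler('xyz',st['tool_rot']).as_matrix().T+np.array(st['tool_pos'])
E
python3 - <<'E'
from h import *
s=eyes.snapshot('top'); cv2.imwrite('pics/top.png',s['img']); P=cloud(s)
print(bot.sense()); print(s['fovy'],s['origin'],s['shot'])
for n in ['crank','drive_seat','handwheel','drive']:
    for o in finder.trace(s,n)[:3]:
        q=P[o['region']&(s['depth']>0)]
        print(n,round(o['p'],2),np.round(o['position']),q.min(0).round(3) if len(q) else 0,q.max(0).round(3),np.median(q,0).round(3))
np.save('topP.npy',P)
E
```

```text
Traceback (most recent call last):
  File "h.py", line 9, in cloud
    return p@np.array(s['rotation']).T+np.array(s['origin'])
           ~~~~~~~~~~~~~~~~~~~~~~~~~~~^~~~~~~~~~~~~~~~~~~~~~
ValueError: operands could not be broadcast together with shapes (420,560) (3,)
```

View pics/top.png

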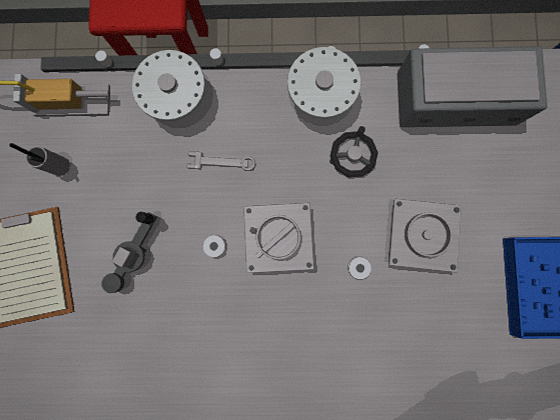

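The picture shows the crank at (row 257, col 126) with its handle at (217,146), the drive cup with the bar at (238,279), the plain cup at (236,428) and the handwheel at (153,354). The rotation is given as RPY, so I'll fix that.

```bash
sed -i "s/np.array(s\['rotation'\]).T/rot(s['rotation']).T/" h.py; cat >> h.py <<'E'
def rot(r):
    r=np.array(r); return R.from_euler('xyz',r).as_matrix() if r.size==3 else r
E
python3 - <<'E'
from h import *
s=eyes.snapshot('top'); P=cloud(s)
print(bot.sense()); print(s['fovy'],s['origin'],s['rotation'],s['shot'])
for n in ['crank','drive_seat','handwheel','drive']:
    for o in finder.trace(s,n)[:3]:
        q=P[o['region']&(s['depth']>0)]
        print(n,round(o['p'],2),np.round(o['position']),q.min(0).round(3) if len(q) else 0,q.max(0).round(3),np.median(q,0).round(3))
for rc in [(257,122),(217,145),(283,113),(238,279),(238,265),(231,253),(300,200),(225,288),(252,265)]: print(rc,P[rc].round(3))
cv2.imwrite('pics/a.png',np.hstack([cv2.resize(s['img'][195:280,240:320],None,fx=5,fy=5,interpolation=2),cv2.resize(s['img'][205:290,95:170],None,fx=5,fy=5,interpolation=2)]))
E
```

```text
{'t': 0.1, 'joint_positions': array([ 1.15252013,  0.59206299,  0.04829498,  1.60973157, -0.03326213,
        0.94269109, -0.03369002]), 'dq': array([ 2.69481313e-04, -9.52086941e-04, -1.44804103e-03, -3.11288542e-03,
        3.54056261e-04,  6.97366763e-05, -5.30698485e-04]), 'effort': array([ 3.67377550e-03, -5.50003195e+01,  1.55309893e+00, -1.98825806e+01,
        9.72821406e-03,  3.83669787e-03, -1.93080176e-06]), 'tool_pos': array([ 0.23124419, -0.68670553,  0.4036149 ]), 'tool_rot': array([-3.13950837e+00,  1.44049636e-04,  3.24895638e-01]), 'wrist_force': array([-0.20617059,  0.23162347, -0.81551844]), 'moment': array([-0.02996698, -0.00793888, -0.0206832 ]), 'finger_force': 0.0, 'width': 0.9982679111342236}
54.03667530135926 [5.16546998e-01 2.36533384e-04 8.87552017e-01] [ 0.11397676  0.0176504  -1.58172351] 2
crank 0.86 [256. 129.] [ 0.444  0.272 -0.005] [0.615 0.376 0.095] [0.52  0.32  0.044]
drive_seat 0.81 [239. 277.] [ 0.512 -0.026  0.046] [0.6   0.064 0.079] [0.554 0.019 0.054]
handwheel 0.72 [156. 354.] [ 0.685 -0.197 -0.004] [ 0.794 -0.096  0.054] [ 0.733 -0.149  0.017]
(257, 122) [0.518 0.324 0.077]
(217, 145) [0.595 0.275 0.091]
(283, 113) [0.466 0.35  0.052]
(238, 279) [0.552 0.014 0.07 ]
(238, 265) [0.553 0.043 0.054]
(231, 253) [0.567 0.066 0.062]
(300, 200) [0.425 0.184 0.002]
(225, 288) [ 0.578 -0.004  0.067]
(252, 265) [0.525 0.043 0.053]
```

View pics/a.png

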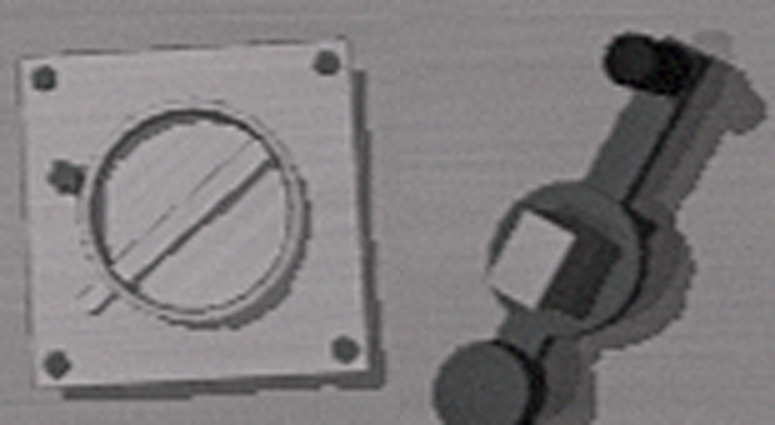

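The crop shows the bar running from upper right to lower left, with the pointer at about (255,259) and the stop at (231,253). The crank's handle is at a heading of about -30°. I'll go above the crank.

Call:
send_rows(plan=[[[0,0,0,3.68,-2.6,0,0],[0,0,0,3.68,-2.6,0,0],[0,0,0,3.68,-2.6,0,0],[0,0,0,3.68,-2.6,0,0],[0,0,0,3.68,-2.6,0,0],[0,0,0,3.68,-2.6,0,0],[0,0,0,3.68,-2.6,0,0],[0,0,0,3.68,-2.6,0,0],[0,0,0,3.68,-2.6,0,0],[0,0,0,3.68,-2.6,0,0],[0,0,0,3.68,-2.6,0,0],[0,0,0,3.68,-2.6,0,0]]])

```text
t: 1.5
tool_pos: [0.5512, -0.2489, 0.4049]
tool_rot: [3.141, -0.0, 0.325]
wrist_force: [0.9, -0.5, 0.5]
width: 0.996
finger_force: 0.0
```

Call:
send_rows(plan=[[[0,0,0,1.27,-4.6,0,0],[0,0,0,1.27,-4.6,0,0],[0,0,0,1.27,-4.6,0,0],[0,0,0,1.27,-4.6,0,0],[0,0,0,1.27,-4.6,0,0],[0,0,0,1.27,-4.6,0,0],[0,0,0,1.27,-4.6,0,0],[0,0,0,1.27,-4.6,0,0],[0,0,0,1.27,-4.6,0,0],[0,0,0,1.27,-4.6,0,0],[0,0,0,1.27,-4.6,0,0],[0,0,0,1.27,-4.6,0,0]]])

```text
t: 2.7
tool_pos: [0.5182, 0.3232, 0.4049]
tool_rot: [3.142, -0.0, 0.325]
wrist_force: [0.9, 0.4, -0.6]
width: 1.003
finger_force: 0.0
```

Call:
send_rows(plan=[[[0,0,-0.143,0,0,0,0],[0,0,-0.143,0,0,0,0],[0,0,-0.143,0,0,0,0],[0,0,-0.143,0,0,0,0],[0,0,-0.143,0,0,0,0],[0,0,-0.143,0,0,0,0],[0,0,-0.143,0,0,0,0],[0,0,-0.143,0,0,0,0],[0,0,-0.143,0,0,0,0],[0,0,-0.143,0,0,0,0],[0,0,-0.143,0,0,0,0],[0,0,-0.143,0,0,0,0]]])

```text
t: 3.9
tool_pos: [0.5187, 0.3211, 0.4047]
tool_rot: [3.142, 0.0, 2.046]
wrist_force: [0.4, -0.3, 0.5]
width: 0.997
finger_force: 0.0
```

Call:
send_rows(plan=[[[0,0,-0.143,0,0,0,0],[0,0,-0.143,0,0,0,0],[0,0,-0.143,0,0,0,0],[0,0,-0.143,0,0,0,0],[0,0,0,0,0,0,0],[0,0,0,0,0,0,0]]])

```text
t: 4.5
tool_pos: [0.5188, 0.321, 0.4046]
tool_rot: [-3.141, -0.0, 2.609]
wrist_force: [0.4, 0.5, 0.3]
width: 0.999
finger_force: 0.0
```

```bash
python3 - <<'E'
from h import *
st=bot.sense(); s=eyes.snapshot('wrist'); P=wcloud(s,st); cv2.imwrite('pics/w1.png',s['img'])
print(st['t'],st['tool_pos'],st['tool_rot'],st['joint_positions'].round(2)); print(s['T_tool_cam'])
for o in finder.trace(s,'crank')[:1]:
    m=o['region']&(s['depth']>0); q=P[m]; print(o['p'],o['position'])
    for lo,hi in [(.072,.085),(.087,.1),(.047,.058),(.035,.047)]:
        k=q[(q[:,2]>lo)&(q[:,2]<hi)]
        if len(k)<5: print(lo,len(k)); continue
        print(lo,len(k),np.median(k,0).round(4),cv2.minAreaRect((k[:,:2]*1000).astype(np.float32)))
E
```

```text
4.5 [0.51875329 0.3210029  0.40460683] [-3.14144731e+00 -1.16595578e-04  2.60930698e+00] [-0.14  0.53 -0.69  1.85  0.42  0.91  0.01]
[[ 7.32361674e-05  9.51621901e-01  3.07271463e-01  7.98024081e-02]
 [ 9.99999670e-01  1.79084920e-04 -7.92970726e-04  1.44048554e-03]
 [-8.09635995e-04  3.07271419e-01 -9.51621574e-01  3.21427722e-02]
 [ 0.00000000e+00  0.00000000e+00  0.00000000e+00  1.00000000e+00]]
0.71 [183.8, 284.1]
0.072 1022 [0.5203 0.3281 0.0766] ((550.2279052734375, 312.03076171875), (24.04857063293457, 106.1144027709961), 61.43030548095703)
0.087 314 [0.5945 0.2881 0.0903] ((595.4525756835938, 287.4944763183594), (20.08272933959961, 20.281864166259766), 60.75205993652344)
0.047 1389 [0.4676 0.3562 0.0506] ((524.2919311523438, 330.9276428222656), (39.10506057739258, 167.59713745117188), 65.34239196777344)
0.035 2733 [0.5226 0.3193 0.0406] ((534.225830078125, 315.054443359375), (63.113304138183594, 126.33373260498047), 47.7329216003418)
```

View pics/w1.png

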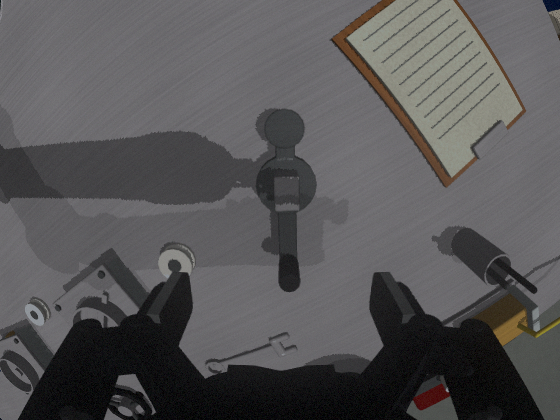

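The wrist view shows the crank axis at about (185,285), with the handle pointing along tool -x. Its length checks out (145 vs 148 mm). The origin is near (0.520, 0.328) at a heading of -28°.

Call:
send_rows(plan=[[[0,0,-0.04,0,0,0,0],[0,0,0,0.2,0.7,2,0],[0,0,0,0,0,4,0],[0,0,0,0,0,4,0],[0,0,0,0,0,4,0],[0,0,0,0,0,2,0],[0,0,0,0,0,1.5,0],[0,0,0,0,0,1,0],[0,0,0,0,0,0,0],[0,0,0,0,0,0,0]]])

```text
t: 5.6
tool_pos: [0.5204, 0.3289, 0.2203]
tool_rot: [3.14, 0.0, 2.653]
wrist_force: [-0.6, 0.1, 0.2]
width: 0.998
finger_force: 0.0
```

Call:
send_rows(plan=[[[0,0,0,0,0,0,1],[0,0,0,0,0,0,1],[0,0,0,0,0,0,1],[0,0,0,0,0,0,1],[0,0,0,0,0,0,1],[0,0,0,0,0,0,1],[0,0,0,0,0,0,1],[0,0,0,0,0,0,1],[0,0,0,0,0,0,1]]])

```text
t: 6.5
tool_pos: [0.5202, 0.3283, 0.2201]
tool_rot: [-3.141, 0.001, 2.652]
wrist_force: [-0.6, -1.6, 5.1]
width: 0.271
finger_force: 59.1
```

Call:
send_rows(plan=[[[0,0,0,0,0,-1,1],[0,0,0,0,0,-2,1],[0,0,0,0,0,-3,1],[0,0,0,0,0,-3,1],[0,0,0,0,0,-2,1],[0,0,0,0,0,0,1]]])

```text
t: 7.1
tool_pos: [0.5205, 0.3292, 0.3321]
tool_rot: [3.137, 0.002, 2.653]
wrist_force: [0.1, 0.9, -5.6]
width: 0.277
finger_force: 59.7
```

```bash
python3 - <<'E'
from h import *
st=bot.sense(); print(st['t'],st['tool_pos'],st['tool_rot'],st['width'],st['wrist_force'])
from scipy.optimize import least_squares
for n in ['top','wrist']:
    st=bot.sense(); s=eyes.snapshot(n); P=cloud(s) if n=='top' else wcloud(s,st)
    cv2.imwrite('pics/%s2.png'%n,s['img'])
    c=np.array([.552,.018]); d=np.hypot(P[...,0]-c[0],P[...,1]-c[1]); v=s['depth']>0
    q=P[v&(d<.055)&(P[...,2]>.072)&(P[...,2]<.085)]; print(n,'rim',len(q))
    if len(q)<20: continue
    f=least_squares(lambda p:np.hypot(q[:,0]-p[0],q[:,1]-p[1])-p[2],[*c,.042],loss='soft_l1',f_scale=.002).x
    print(f.round(4), np.median(q[:,2]))
    d=np.hypot(P[...,0]-f[0],P[...,1]-f[1]); b=P[v&(d<.034)&(P[...,2]>.061)&(P[...,2]<.071)]
    L=cv2.fitLine((b[:,:2]*1000).astype(np.float32),cv2.DIST_HUBER,0,.01,.01).ravel(); print('bar',len(b),np.median(b[:,2]),b.mean(0),np.degrees(np.arctan2(L[1],L[0])))
    if n=='top': cv2.imwrite('pics/b.png',cv2.resize(s['img'][190:285,235:325],None,fx=6,fy=6,interpolation=2))
    o=P[v&(d>.045)&(d<.062)&(P[...,2]>.058)&(P[...,2]<.075)]; 
    a=np.degrees(np.arctan2(o[:,1]-f[1],o[:,0]-f[0])); print(np.histogram(a,36,(-180,180))[0])
E
```

```text
7.1 [0.52048903 0.3291674  0.33211984] [3.13672749e+00 1.74059807e-03 2.65295529e+00] 0.27718476519921365 [ 0.13342207  0.88143927 -5.60513096]
top rim 268
[0.5545 0.0172 0.0417] 0.07527156458289813
bar 173 0.06737521900066545 [0.55440181 0.01719651 0.06735353] -49.04667
[ 0  0  0  0  0  0  0  0  0  0  0  0  0  0  0  0  0  0  0  0  0  0  0  0
  6 26  0  0  0  0  4  9  0  0  0  0]
wrist rim 341
[0.554  0.0202 0.0417] 0.07380052617474758
bar 256 0.06599460271518054 [0.55517502 0.01990592 0.06557568] -48.434525
[ 0  0  0  0  0  0  0  0  0  0  0  1  0  0  0  0  0  0  0  0  0  0  0  0
  0 24  0  0  0  0  0  1  0  0  0  0]
```

View pics/wrist2.png

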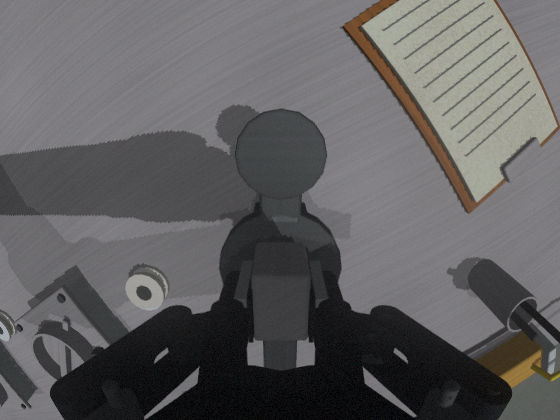

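Call:
send_rows(plan=[[[0,0,0,-1.2,-1.8,0,1],[0,0,0,-2,-2.95,0,1],[0,0,0,-2.19,-3.23,0,1],[0,0,0,-2.19,-3.23,0,1],[0,0,0,-2.19,-3.23,0,1],[0,0,0,-2.19,-3.23,0,1],[0,0,0,-2.19,-3.23,0,1],[0,0,0,-2.19,-3.23,0,1],[0,0,0,-1.2,-1.7,0,1],[0,0,0,0,0,0,1]]])

```text
t: 8.2
tool_pos: [0.5531, 0.0124, 0.3269]
tool_rot: [-3.136, -0.003, 2.645]
wrist_force: [-0.4, -0.5, -5.3]
width: 0.272
finger_force: 59.7
```

Call:
send_rows(plan=[[[0,0,-0.111,0,0,0,1],[0,0,-0.11,0,0,0,1],[0,0,-0.11,0,0,0,1],[0,0,-0.11,0,0,0,1],[0,0,-0.11,0,0,0,1],[0,0,-0.11,0,0,0,1],[0,0,-0.11,0,0,0,1],[0,0,-0.11,0,0,0,1],[0,0,-0.11,0,0,0,1],[0,0,-0.11,0,0,0,1],[0,0,-0.11,0,0,0,1],[0,0,0,0,0,0,1]]])

```text
t: 9.4
tool_pos: [0.5529, 0.0183, 0.3281]
tool_rot: [3.139, -0.002, -2.418]
wrist_force: [-0.1, 0.2, -5.3]
width: 0.269
finger_force: 59.7
```

```bash
python3 - <<'E'
from h import *
st=bot.sense(); s=eyes.snapshot('wrist'); P=wcloud(s,st); cv2.imwrite('pics/w3.png',s['img'])
print(st['t'],st['tool_pos'],st['tool_rot'],st['joint_positions'].round(2),st['width'],st['wrist_force'])
# crank position relative to tool: from counterweight top (z~ crank+.052) and grip top
p=np.array(st['tool_pos']);M=R.from_euler('xyz',st['tool_rot']).as_matrix()
Q=(P-p)@M; v=s['depth']>0
z=Q[...,2]; k=Q[v&(abs(z-(.220-.052))<.006)&(np.hypot(Q[...,0]-.06,Q[...,1])<.03)]
print(len(k), k.min(0),k.max(0), cv2.minEnclosingCircle((k[:,:2]*1000).astype(np.float32)))
E
```

```text
9.4 [0.55293545 0.01834223 0.328058  ] [ 3.13850810e+00 -1.60964487e-03 -2.41838111e+00] [ 0.56  0.67 -0.98  2.03  0.75  0.85  1.44] 0.269045943094074 [-0.10105501  0.20955944 -5.25366524]
6475 [ 0.03971934 -0.01836721  0.16732463] [0.07917918 0.02104907 0.1724051 ] ((59.64509582519531, 1.4500832557678223), 19.951698303222656)
```

Call:
send_rows(plan=[[[0,0,0,0,0,1.5,1],[0,0,0,0,0,1.5,1],[0,0,0,0,0,0.8,1],[0,0,0,0,0,0.6,1],[0,0,0,0,0,0.4,1],[0,0,0,0,0,0.2,1],[0,0,0,0,0,0,1],[0,0,0,0,0,0,1]]])

```text
t: 10.25
tool_pos: [0.5539, 0.0181, 0.2801]
tool_rot: [-3.141, 0.001, -2.419]
wrist_force: [-0.2, -0.0, -4.4]
width: 0.271
finger_force: 59.6
```

Call:
send_rows(plan=[[[0,0,0,0,0,0.2,1],[0,0,0,0,0,0.2,1],[0,0,0,0,0,0.15,1],[0,0,0,0,0,0,1],[0,0,0,0,0,0,1]]])

```text
t: 10.75
tool_pos: [0.5537, 0.018, 0.2742]
tool_rot: [-3.141, -0.0, -2.419]
wrist_force: [0.5, 0.1, -3.4]
width: 0.272
finger_force: 59.8
```

Call:
send_rows(plan=[[[0,0,0,0,0,0.1,1],[0,0,0,0,0,0.1,1],[0,0,0,0,0,0,1],[0,0,0,0,0,0,1]]])

```text
t: 11.15
tool_pos: [0.5536, 0.0184, 0.2741]
tool_rot: [-3.14, -0.001, -2.419]
wrist_force: [-3.8, -3.1, 11.8]
width: 0.267
finger_force: 61.9
```

The floor contact came at z = 0.274, exactly the seated height. Now I'll turn clockwise.

Call:
send_rows(plan=[[[0,0,0,0,0,-0.1,1],[0,0,0.1,0,0,0,1],[0,0,0.1,0,0,0,1],[0,0,0.1,0,0,0,1],[0,0,0.1,0,0,0,1],[0,0,0.1,0,0,0,1],[0,0,0.1,0,0,0,1],[0,0,0.1,0,0,0,1],[0,0,0.1,0,0,0,1],[0,0,0.1,0,0,0,1],[0,0,0.1,0,0,0,1],[0,0,0,0,0,0,1]]])

```text
t: 12.35
tool_pos: [0.5545, 0.0187, 0.2741]
tool_rot: [3.14, 0.003, 2.864]
wrist_force: [-0.2, -1.0, 2.6]
width: 0.268
finger_force: 60.9
```

```bash
python3 - <<'E'
from h import *
st=bot.sense(); print(st['t'],st['tool_pos'],st['tool_rot'],st['moment'],st['wrist_force'])
s=eyes.snapshot('top'); P=cloud(s); s2=eyes.snapshot('wrist')
cv2.imwrite('pics/c.png',np.hstack([cv2.resize(s['img'][195:280,240:320],(395,420),interpolation=2),cv2.resize(s2['img'],(400,420))]))
E
```

```text
12.35 [0.55451735 0.01865993 0.27410341] [3.14033695e+00 2.75462340e-03 2.86436203e+00] [ 0.02057239  0.01303588 -0.04193383] [-0.24392545 -1.03981563  2.56381307]
```

View pics/c.png

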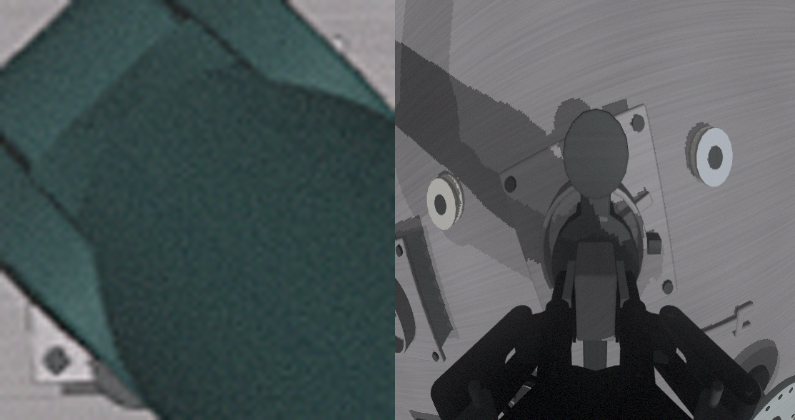

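The wrist view shows the crank down in the cup, with the pointer at about (195,640) approaching the dark stop at (243,653) and roughly 0.3 rad to go.

Call:
send_rows(plan=[[[0,0,0.06,0,0,0,1],[0,0,0.06,0,0,0,1],[0,0,0.06,0,0,0,1],[0,0,0.04,0,0,0,1],[0,0,0,0,0,0,1],[0,0,0,0,0,0,1]]])

```text
t: 13.05
tool_pos: [0.5548, 0.0184, 0.2741]
tool_rot: [3.139, 0.002, 2.646]
wrist_force: [0.2, 0.2, 5.7]
width: 0.272
finger_force: 61.3
```

```bash
python3 - <<'E'
from h import *
st=bot.sense(); print(st['t'],st['tool_pos'],st['tool_rot'],st['moment'],st['wrist_force'])
s2=eyes.snapshot('wrist'); cv2.imwrite('pics/d.png',cv2.resize(s2['img'][120:320,300:520],None,fx=2.5,fy=2.5))
E
```

```text
13.05 [0.55476722 0.01837696 0.27405539] [3.13916551e+00 2.24253631e-03 2.64569483e+00] [ 0.04226893 -0.18219407 -0.03228422] [0.15568455 0.22742482 5.7048321 ]
```

View pics/d.png

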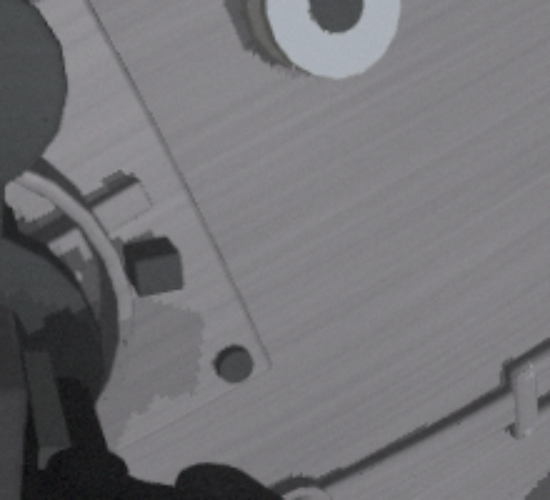

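The pointer at crop (205,120) is now a few degrees short of the stop (265,155). I'll turn a little more.

Call:
send_rows(plan=[[[0,0,0.04,0,0,0,1],[0,0,0.03,0,0,0,1],[0,0,0.02,0,0,0,1],[0,0,0,0,0,0,1],[0,0,0,0,0,0,1]]])

```text
t: 13.6
tool_pos: [0.5548, 0.0183, 0.2741]
tool_rot: [3.139, 0.002, 2.556]
wrist_force: [1.0, -1.3, 5.8]
width: 0.273
finger_force: 61.2
```

```bash
python3 - <<'E'
from h import *
st=bot.sense(); print(st['t'],st['tool_pos'],st['tool_rot'],st['moment'],st['wrist_force'])
s2=eyes.snapshot('wrist'); cv2.imwrite('pics/e.png',cv2.resize(s2['img'][120:320,300:520],None,fx=2.5,fy=2.5))
E
```

```text
13.6 [0.5548396  0.01832439 0.27406558] [3.13891482e+00 2.23293116e-03 2.55605234e+00] [ 0.02187159 -0.26884637  0.00109905] [ 0.99221791 -1.25163116  5.84194471]
```

View pics/e.png

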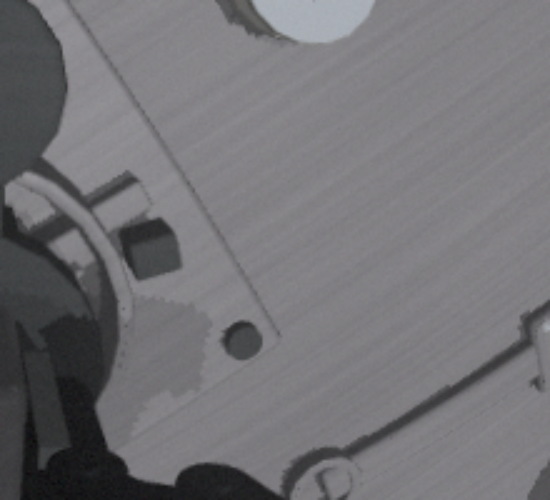

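The pointer (205,120) is almost at the stop (245,150). I'll give it a final nudge, and the twisting moment should tell.

Call:
send_rows(plan=[[[0,0,0.02,0,0,0,1],[0,0,0.02,0,0,0,1],[0,0,0.02,0,0,0,1],[0,0,0,0,0,0,1],[0,0,0,0,0,0,1]]])

```text
t: 14.15
tool_pos: [0.5549, 0.0183, 0.2741]
tool_rot: [3.139, 0.002, 2.496]
wrist_force: [1.0, -0.1, 5.5]
width: 0.275
finger_force: 61.2
```

```bash
python3 - <<'E'
from h import *
st=bot.sense(); print(st['t'],st['tool_pos'],st['tool_rot'],st['moment'],st['wrist_force'])
E
```

```text
14.15 [0.55488315 0.0182567  0.27407222] [3.13876333e+00 2.18318829e-03 2.49599897e+00] [-0.06118666 -0.28036027  0.00694878] [ 1.02962582 -0.11397492  5.46094788]
```

Call:
send_rows(plan=[[[0,0,0.02,0,0,0,1],[0,0,0.02,0,0,0,1],[0,0,0,0,0,0,1],[0,0,0,0,0,0,1]]])

```text
t: 14.55
tool_pos: [0.5548, 0.0183, 0.2741]
tool_rot: [3.139, 0.003, 2.458]
wrist_force: [0.4, -0.8, 5.5]
width: 0.272
finger_force: 61.2
```

```bash
python3 - <<'E'
from h import *
st=bot.sense(); print(st['t'],st['tool_pos'],st['tool_rot'],st['moment'],st['wrist_force'])
s2=eyes.snapshot('wrist'); cv2.imwrite('pics/f.png',cv2.resize(s2['img'][120:320,300:520],None,fx=2.5,fy=2.5))
E
```

```text
14.55 [0.55484847 0.01831106 0.27405158] [3.13887143e+00 2.50456014e-03 2.45829235e+00] [-0.13004671 -0.33503761  0.35105889] [ 0.4306381  -0.80380505  5.47117036]
```

View pics/f.png

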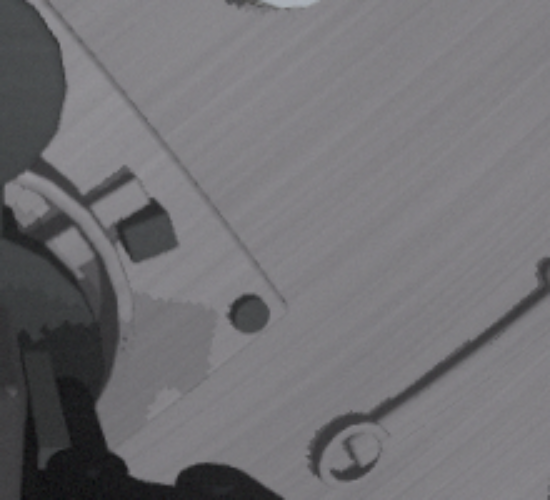

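The pointer touches the stop and the moment rose to 0.35 N m. I'll release and back up.

Call:
send_rows(plan=[[[0,0,-0.02,0,0,0,1],[0,0,0,0,0,0,0.5],[0,0,0,0,0,0,0],[0,0,0,0,0,0,0],[0,0,0,0,0,0,0],[0,0,0,0,0,0,0],[0,0,0,0,0,0,0],[0,0,0,0,0,-1,0],[0,0,0,0,0,-3,0],[0,0,0,0,0,-4,0],[0,0,0,0,0,-4,0],[0,0,0,0,0,0,0]]])

```text
t: 15.8
tool_pos: [0.5556, 0.0193, 0.3992]
tool_rot: [3.134, 0.008, 2.474]
wrist_force: [0.7, 0.1, -0.4]
width: 1.003
finger_force: 0.0
```

```bash
python3 - <<'E'
from h import *
st=bot.sense(); print(st['t'],st['tool_pos'],st['width'])
s=eyes.snapshot('wrist'); P=wcloud(s,st); cv2.imwrite('pics/g.png',s['img'])
o=finder.trace(s,'crank')[0]; q=P[o['region']&(s['depth']>0)]
for lo,hi in [(.125,.14),(.141,.152),(.102,.11)]:
    k=q[(q[:,2]>lo)&(q[:,2]<hi)]; print(lo,len(k),np.median(k,0).round(4) if len(k) else '')
E
```

```text
15.8 [0.555559   0.01927718 0.39918325] 1.0027349357956727
0.125 0 
0.141 4 [ 0.6317 -0.0402  0.143 ]
0.102 0
```

View pics/g.png

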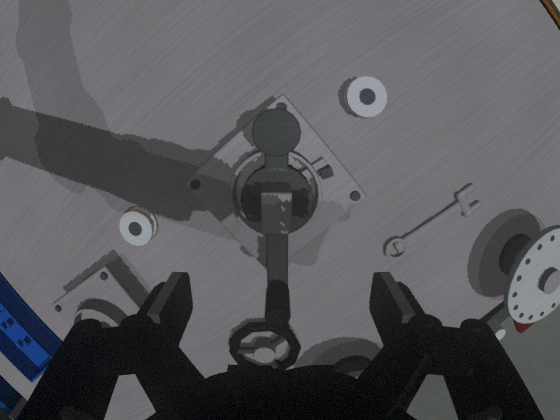

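The crank stands in the cup (axis about (195,277)) with the pointer at the stop (170,325), and the handwheel looks untouched. I'll check the heights, then hand in.

```bash
python3 - <<'E'
from h import *
st=bot.sense(); s=eyes.snapshot('wrist'); P=wcloud(s,st)
c=P[110:150,258:295].reshape(-1,3); g=P[196:228,266:288].reshape(-1,3)
print(np.median(c,0),np.percentile(c[:,2],[10,90]),np.percentile(g[:,2],[10,50,90]),np.median(g,0))
ok=abs(np.median(c[:,2])-.106)<.006
print(ok)
if ok: print(bot.close_job())
E
```

```text
[0.50091457 0.05713628 0.104427  ] [0.04931356 0.10544167] [0.12929548 0.13053247 0.13137345] [0.54791036 0.0212278  0.13053247]
True
the job is handed in; nothing more can be done
None
```

The job is handed in: the crank is standing upright in the drive cup with its claws over the bar, and the drive is turned clockwise until its pointer meets the stop block. The gripper is clear, the handwheel was not touched, and the clock stood at about 16 s of the 42 s allowed.

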